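Pull the router cabinet's hatch down with the hook pole

TASK

Take the hook pole by its wooden handle, put its hook through the pull ring high on the white cabinet's blue hatch and pull the hatch all the way down. Open it only with the pole, not with the gripper. Then unhook the pole and lay it down on the desk, hatch left open, without pushing or tipping the tea mug.

Things in the scene. Friction and masses are not known exactly. Their poses are not given: they have to be found in the camera images.
- pole: Loose hook pole, 0.13 kg: wooden handle 100 x 22 x 30 mm high, lying on the desk; origin at the handle's centre, 15 mm above the desk, near the centre of mass: grip here across the 22 mm (y). An 8 mm steel rod leaves the handle's +x end and at x = 160 mm is bent square to the pole's own +y (its left, seen from the handle), level: the hook, which ends at y = 38 mm. z up.
- hook_tip (a point): Outer end of the pole's hook, at (160, 38, 0) mm in the pole's frame; axes as the pole's.
- cabinet: Fixed white cabinet, 100 deep (x) x 180 wide (y) x 290 mm high; origin at the centre of its underside, front facing its own -x. The blue hatch, 160 wide x 110 mm high, fills the upper front; hinge along y at its lower edge, at (-50, 0, 170) mm in the cabinet's frame.
- ring (a point): Centre of the hatch's steel pull ring, rigid with the hatch; clear hole 34 mm, wire 6 mm thick. The hole's axis is along the cabinet's y (the hinge line): a level hook goes in sideways and stays in at any hatch angle; a pole pointing along the cabinet's +x enters from the -y side. At hatch 0 it is at (-84, 0, 260) mm in the cabinet's frame. Axes: the cabinet's, turned with the hatch.
- hatch (a joint): Hatch angle, rad: 0 shut and upright, 1.3 at its stop, nearly level; grows as its top swings out (cabinet's -x) and down. Stiff hinge: about 2 N at the ring moves it, and it stays where it is left. Starts between 0 and 0.2.
- mug_tea: Beige mug with a green inside, loose, 90 mm across, 94 mm high with a handle to its -y (129 mm over all); origin at the centre of its underside, handle included.

How it is judged:
On the way, in this order (a step that is already met when the one before it is completed fails the run):
1. the hook's end has passed through the ring (y of hook_tip in the frame of ring between 0.003 and 0.045 m and x of hook_tip in the frame of ring between -0.022 and 0.022 m and z of hook_tip in the frame of ring between -0.022 and 0.022 m), for 0.1 s.
2. the hatch is pulled down (beyond 1.1 rad) with the hook in the ring (all of step 1 and value of joint hatch above 1.1 rad), for 0.1 s.
At the end, for the whole second after the job is handed in: The hatch is down (over 1.1 of its 1.3 rad), the hook is out of the ring (its end over 50 mm from the ring's centre), and the pole lies still on the desk (handle centre under 45 mm, hook under 60 mm high) (value of joint hatch above 1.1 rad and distance between hook_tip and ring above 0.05 m and height (world z) of pole between 0 and 0.045 m and height (world z) of hook_tip below 0.06 m and linear speed of pole below 0.02 m/s); the robot touches nothing.
It fails at once if the gripper or arm pushes or pulls on the cabinet or its hatch (over 2 N) (contact force between any of the fingers, the arm and cabinet above 2 N).
It fails at once if the pole is dropped from over about 50 mm or thrown (linear speed of pole above 1 m/s and contact force between the fingers and pole below 0.1 N).
It fails at once if the tea mug is tipped, or shifted by more than 30 mm (angle between mug_tea's own z axis and vertical above 0.35 rad or distance of mug_tea from where it was at the start of the episode above 0.03 m).
It also fails if it takes over 48 s, if anything falls off the work surface, if the arm or the gripper's body presses on something with over 40 N, if the wrist force passes 120 N, or if a joint passes its speed limit or range.

ROBOT

A 7-joint arm with a two-finger parallel gripper is mounted at the origin on a cart in front of the work surface, level with it; the furniture and walls round the work are solid. World frame = base frame: x ahead of the robot, y to its left, z up, the work surface at z = 0. Lengths are in m, angles in rad, forces in N, time in s.
With the tool pointing down it reaches from about 0.35 to 0.9 m from the base axis. Payload 8.1 kg.
Tool frame: the origin (TCP) lies at the very end of the fingers, on their centre line; the grasp point (between the pads) lies 19 mm behind it; z points along the fingers, y is the line along which they close (so a half turn about z gives the same grasp; the last joint's range is limited). The gripper opens to 92 mm and grips with 3 to 60 N. Pads are 19 mm wide; open, the fingers measure 130 mm over their backs; the gripper's body (75 mm by 190 mm) begins 47 mm behind the grasp point.
Start: joints at [-0.103, 0.434, 0.025, 1.573, -0.012, 1.134, -0.075], TCP at [0.625, -0, 0.227] pointing down, gripper open.
Joint ranges: [-2.62, 2.62], [-0.44, 2.09], [-1.27, 1.32], [0.08, 2.57], [-1.32, 4.46], [0.12, 2], [-2.74, 2.74]. Speed limits (rad/s): [2.22, 2.22, 3.01, 3.01, 3.14, 3.14, 3.14].

INTERFACE

Orientations are given as a rotation vector (axis times angle).
In Python, from cell import readout, cams, job gives the robot as it stands.
- The arm moves only by the tool drive_tool, never from a script. Its argument "commands" is a list of rows, each a list of 3 entries, a list of its own where there are three numbers: the turn, a rotation vector about the tool's x, y, z in rad, then the shift along the tool's x, y, z in cm, then the gripper's target within -1 to 1 (fully open at 1, half-way at 0, shut at -1). A call has 1 to 20 rows; each row is the pose to reach, as a shift and turn from the pose commanded when the call began, along the tool's axes at that moment; what a row does not reach only later rows make up. A row lasts 1/12 s, in which the tool goes at most 41.7 mm and 7.16 degrees, less where a joint would pass 70% of its speed; a pose out of reach is approached as far as the arm can. A call with a gripper value outside its range is refused whole. The fingers move at their own pace and stop on an object; "newtons" is the grip in N (left out, the last holds). Time passes only in rows, so rows that repeat a pose let the fingers close. It gives the time, the measured TCP pose, the force, the opening and the grip force at its end, in the units of the state.
- readout.observe(): the state, without advancing time (a new reading comes with each control period).
- cams.get_image(name): name is "scene" or "side" or "wrist"; returns the picture (400x640x3 uint8, blue, green, red); there is no depth.
- cams.camera_info(name): a dict with "camera_matrix" (3x3 intrinsics, pixels), "R" (3x3) and "t" (3): a world point X has camera coordinates R X + t. Camera axes: x right, y down, z forward; pixel columns grow to the right and rows downward; lengths in m; the calibration is good to about 2 mm. A picture is of the moment at which its call begins: read the wrist's pose just before it. camera_info takes no time and is no camera call; for the wrist camera it gives the pose at the moment of the call.
- job.sign_off(): hands the job in; it is judged then, once.
The state is a dict: "clock": time; "joints": joint angles; "dq": joint speeds; "joint_efforts": joint torques, N m; "position": TCP position; "ee_rot": TCP orientation; "force": force on the tool from outside, world axes, zero at the start; "ft_torque": the same for the moment, N m; "width": opening from 0.0 (shut) to 1.0 (fully open); "gripper_force": force on a finger pad.
Only numpy, scipy, OpenCV 4.12 (cv2) and the standard library are available. Lean on these libraries where they do the work, as an engineer would, in place of code of your own. Each camera call takes 0.05 s, during which the arm holds its last target. There are 200 camera calls.

## Working session

There is one attempt and no reset: what is moved stays moved. The work goes in short steps, Python scripts to look and compute and a tool call to move; the robot and the scene stay as the last step left them, time stands still between calls to the robot, and variables do not carry over. Pictures are saved under pics/ and viewed, at most 10 in all, crops included, and the job is handed in when it is done.

Besides the shell and the picture viewer there is one more tool, called after ">>>" by a JSON object that holds its "name" and its "arguments", one argument or row to a line. drive_tool: Moves the arm, as the interface text tells. Its arguments: {"type":"object","properties":{"commands":{"type":"array"},"newtons":{"type":"number"}},"required":["commands"]}

```bash
mkdir -p pics; python3 - <<'E'
from cell import readout,cams
import cv2,numpy as np
s=readout.observe();print(s['clock'],s['position'],s['ee_rot'],s['width'])
for n in['scene','side']:
    cv2.imwrite(f'pics/{n}0.png',cams.get_image(n))
    i=cams.camera_info(n);R=np.array(i['R']);print(n,-R.T@np.array(i['t']),R.tolist(),i['camera_matrix'])
E
```

```text
0.0 [ 6.24490248e-01 -4.40308774e-05  2.25961821e-01] [-2.22080460e+00 -2.22067463e+00  1.83743721e-03] 1.003173439252639
scene [-0.20351663 -0.81813825  0.98731126] [[0.7190887546182899, -0.6949106884858066, -0.003240063224613218], [-0.4349707374871857, -0.44645872194501585, -0.7819687123722261], [0.5419518618026613, 0.563714240220527, -0.6233092610103139]] [[447.12475443   0.         323.3605081 ]
 [  0.         447.12475443 198.48193829]
 [  0.           0.           1.        ]]
side [-0.30004043 -0.56388497  1.11682087] [[0.5046788836015436, -0.8632388560829939, 0.010858259309101862], [-0.6215889989530796, -0.3720729965882935, -0.6893393950662591], [0.5991046159288107, 0.3411456617902855, -0.7243571609464908]] [[430.50578368   0.         322.03957587]
 [  0.         430.50578368 201.36997248]
 [  0.           0.           1.        ]]
```

View pics/scene0.png

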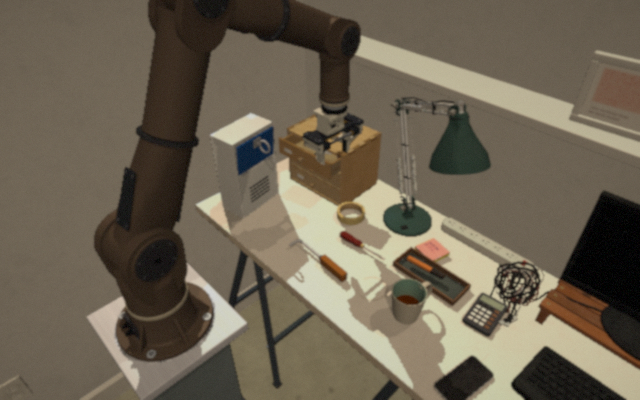

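View pics/side0.png

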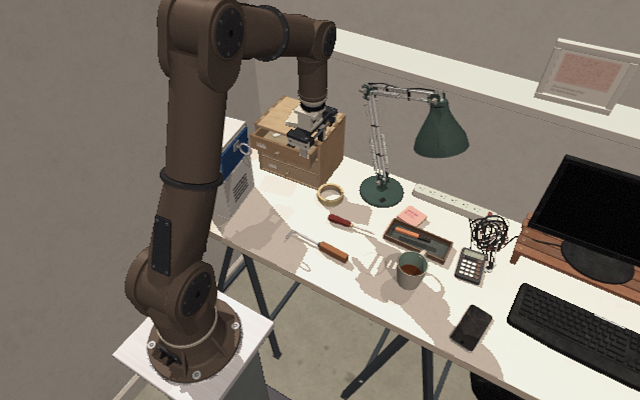

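The scene shows the pole's handle near (333,266), its rod running up-left to about (298,242), the mug at (407,300), and the cabinet at (245,170) with a blue hatch and ring at (262,145). The side view has the handle at (333,253). I'll enlarge both.

```bash
python3 - <<'E'
import cv2,numpy as np
a=cv2.imread('pics/scene0.png');b=cv2.imread('pics/side0.png')
f=lambda im,x,y,w,h:cv2.resize(im[y:y+h,x:x+w],(400,300*2 if h>w else 300),interpolation=cv2.INTER_CUBIC)
# 4x pole crops, 100x75 ; cabinet crops
t=np.hstack([f(a,270,220,100,75),f(b,265,205,100,75)])
l=np.hstack([f(a,200,105,100,75),f(b,205,110,100,75)])
cv2.imwrite('pics/crop.png',np.vstack([t,l]))
E
```

```text
(no output)
```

View pics/crop.png

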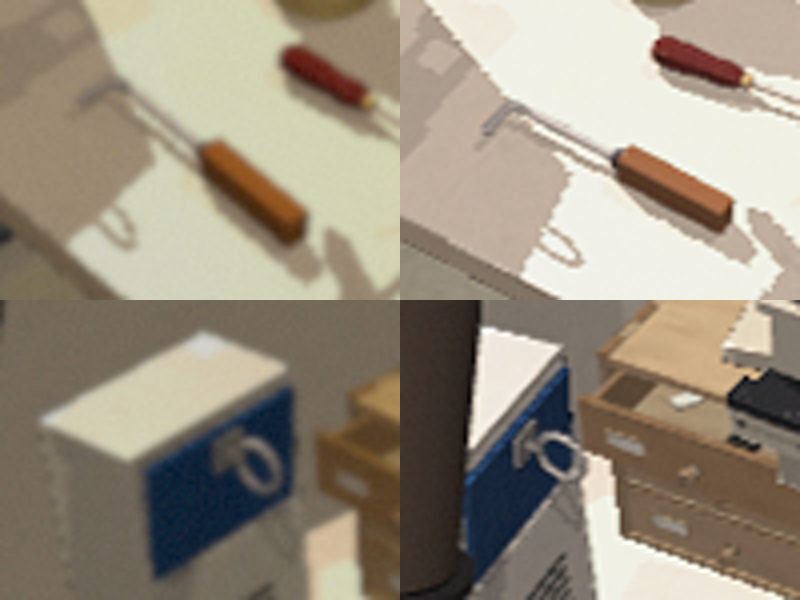

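The crop (4x) shows the pole's bend at scene (300,240.5) / side (293,231), the tip at (290.5,245.5) / (286.3,238.3), and the ring centre at (265.5,146.8) / (245.5,148.8).

```bash
cat > h.py <<'E'
from cell import readout,cams
import numpy as np,cv2
def P(n):
    i=cams.camera_info(n);return np.array(i['camera_matrix'])@np.c_[np.array(i['R']),np.array(i['t'])]
def tri(a,b,A='scene',B='side'):
    X=cv2.triangulatePoints(P(A),P(B),np.array(a,float),np.array(b,float)).ravel();return X[:3]/X[3]
def proj(n,X):
    p=P(n)@np.append(X,1);return p[:2]/p[2]
def onz(n,px,z):
    M=P(n);H=np.c_[M[:,:2],M[:,2]*z+M[:,3]];q=np.linalg.solve(H,[*px,1]);return np.r_[q[:2]/q[2],z]
E
python3 - <<'E'
from h import *
np.set_printoptions(precision=4,suppress=True)
S=lambda x,y:(270+x/4,220+y/4); D=lambda x,y:(265+(x-400)/4,205+y/4)
for n,a,b in[('bend',(120,82),(512,104)),('tip',(82,102),(485,133)),('ferr',(203,150),(617,160)),('rear',(293,228),(722,215))]:
    X=tri(S(*a),D(*b));print(n,X,np.linalg.norm(proj('scene',X)-S(*a)),'z15:',onz('scene',S(*a),.015),onz('side',D(*b),.015))
S=lambda x,y:(200+x/4,105+(y-300)/4); D=lambda x,y:(205+(x-400)/4,110+(y-300)/4)
for n,a,b in[('ring',(262,467),(562,455)),('topR',(287,370),(566,345)),('hatchTR',(293,388),(570,368)),('hatchBR',(293,495),(572,480)),('mount',(228,452),(523,443))]:
    X=tri(S(*a),D(*b));print(n,X,np.linalg.norm(proj('scene',X)-S(*a)))
for n,p in [('topL',(42,420)),('topB',(205,333)),('topR',(287,370)),('topF',(132,460))]:print(n,onz('scene',S(*p),.29))
E
```

```text
bend [ 0.4607 -0.019  -0.0098] 0.21333743537328848 z15: [ 0.4434 -0.0392  0.015 ] [ 0.4449 -0.0308  0.015 ]
tip [ 0.4209 -0.0186 -0.0056] 0.05703388941142523 z15: [ 0.4077 -0.0353  0.015 ] [ 0.4078 -0.0286  0.015 ]
ferr [ 0.4435 -0.1327  0.0086] 0.023643667118510073 z15: [ 0.4393 -0.1371  0.015 ] [ 0.4391 -0.1352  0.015 ]
rear [ 0.4407 -0.2304  0.0039] 0.3143557571953862 z15: [ 0.4324 -0.2374  0.015 ] [ 0.4345 -0.2336  0.015 ]
ring [0.4999 0.1748 0.2382] 0.23912058301871625
topR [0.5627 0.213  0.2876] 1.1459654468447802
hatchTR [0.5624 0.2097 0.27  ] 0.22460220313887105
hatchBR [0.5466 0.2066 0.1713] 1.366825738894142
mount [0.4921 0.2074 0.2415] 0.4006840502281119
topL [0.3721 0.276  0.29  ]
topB [0.5456 0.3019 0.29  ]
topR [0.5547 0.2061 0.29  ]
topF [0.3878 0.1802 0.29  ]
```

```bash
python3 - <<'E'
from h import *
np.set_printoptions(precision=4,suppress=True)
i=cams.camera_info('wrist');R=np.array(i['R']);print(-R.T@np.array(i['t']),R,i['camera_matrix'][0])
for X in[(.5,.175,.25),(.437,-.186,.015),(.408,-.03,.015)]:print(proj('wrist',np.array(X)))
m=onz('scene',(407,285),.094);print('mug top',m, onz('side',(412,258),.094))
E
```

```text
[0.6267 0.0839 0.3849] [[ 1.     -0.0007 -0.0016]
 [-0.0001 -0.9509  0.3096]
 [-0.0017 -0.3096 -0.9509]] [312.0698   0.     316.2816]
[ -77.6605 -197.2742]
[180.9263 304.2481]
[140.6161 197.4201]
mug top [ 0.479  -0.4179  0.094 ] [ 0.4837 -0.4232  0.094 ]
```

>>> {"name": "drive_tool", "arguments": {
  "commands": [
    [[0,0,0],[-4,-3,0],1],
    [[0,0,0],[-8,-6,0],1],
    [[0,0,0],[-11,-9,0],1],
    [[0,0,0],[-14,-12,0],1],
    [[0,0,0],[-16,-15,0],1],
    [[0,0,0],[-17,-17.5,0],1],
    [[0,0,0],[-17,-18.5,0],1],
    [[0,0,0],[-17,-18.5,0],1],
    [[0,0,0],[-17,-18.5,0],1]
  ]
}}

```text
clock: 0.85
position: [0.4401, -0.1698, 0.227]
ee_rot: [2.222, 2.221, 0.001]
force: [0.1, 0.4, -0.3]
width: 1.002
gripper_force: 0.0
```

```bash
python3 - <<'E'
from h import *
np.set_printoptions(precision=4,suppress=True)
np.save('Pw1.npy',P('wrist'))
cv2.imwrite('pics/w1.png',cams.get_image('wrist'))
E
```

```text
(no output)
```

View pics/w1.png

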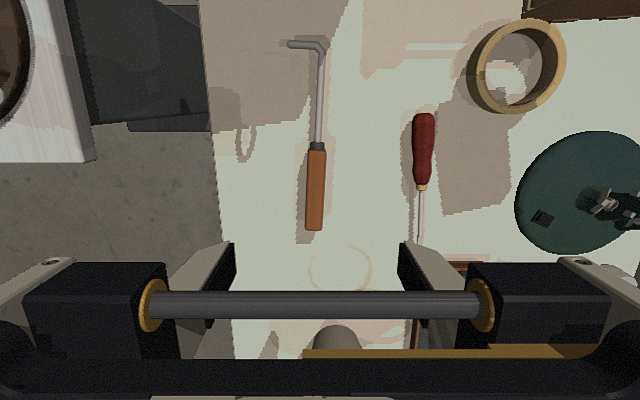

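The wrist view shows the handle from (317.5,149) to (313.5,230), the bend at (322,46) and the hook tip at (288,43). The hook points left in the image, toward -x.

```bash
python3 - <<'E'
from h import *
np.set_printoptions(precision=4,suppress=True)
for n,p,z in[('front',(317.5,150),.03),('rear',(313.5,224),.03),('rearbot',(313.5,231),.0),('bend',(321.5,46),.015),('tip',(288,44),.015)]:print(n,onz('wrist',p,z))
S=lambda x,y:(270+x/4,220+y/4); D=lambda x,y:(265+(x-400)/4,205+y/4)
w={'ferr':((203,150),(617,160),(317.5,147)),'bend':((120,82),(512,104),(321.5,46)),'tip':((82,102),(485,133),(288,44))}
for n,(a,b,c) in w.items():print(n,tri(S(*a),c,'scene','wrist'),tri(D(*b),c,'side','wrist'))
E
```

```text
front [ 0.4443 -0.1385  0.03  ]
rear [ 0.4395 -0.229   0.03  ]
rearbot [ 0.4392 -0.2512  0.    ]
bend [ 0.4485 -0.0294  0.015 ]
tip [ 0.4126 -0.0275  0.015 ]
ferr [ 0.4422 -0.136   0.0123] [ 0.4424 -0.1352  0.0118]
bend [ 0.4504 -0.029   0.0034] [ 0.4485 -0.0284  0.0097]
tip [ 0.413  -0.0271  0.0057] [ 0.4118 -0.026   0.009 ]
```

>>> {"name": "drive_tool", "arguments": {
  "commands": [
    [[0,0,0.044],[-1.9,0.15,4],0.3],
    [[0,0,0.044],[-1.9,0.15,8],0.3],
    [[0,0,0.044],[-1.9,0.15,12],0.3],
    [[0,0,0.044],[-1.9,0.15,16],0.2],
    [[0,0,0.044],[-1.9,0.15,19],0.2],
    [[0,0,0.044],[-1.9,0.15,21],0.2],
    [[0,0,0.044],[-1.9,0.15,22],0.2],
    [[0,0,0.044],[-1.9,0.15,22.2],0.2],
    [[0,0,0.044],[-1.9,0.15,22.2],0.2],
    [[0,0,0.044],[-1.9,0.15,22.2],-1],
    [[0,0,0.044],[-1.9,0.15,22.2],-1],
    [[0,0,0.044],[-1.9,0.15,22.2],-1],
    [[0,0,0.044],[-1.9,0.15,22.2],-1],
    [[0,0,0.044],[-1.9,0.15,22.2],-1],
    [[0,0,0.044],[-1.9,0.15,22.2],-1],
    [[0,0,0.044],[-1.9,0.15,22.2],-1]
  ],
  "newtons": 60
}}

```text
clock: 2.23
position: [0.4415, -0.1891, 0.0052]
ee_rot: [2.27, 2.172, 0.0]
force: [-2.0, 1.1, 7.4]
width: 0.237
gripper_force: 60.0
```

>>> {"name": "drive_tool", "arguments": {
  "commands": [
    [[0,0,0],[0,0,-2],-1],
    [[0,0,0],[0,0,-5],-1],
    [[0,0,0],[0,0,-8.5],-1],
    [[0,0,0],[0,0,-12],-1],
    [[0,0,0],[1,1,-15.5],-1],
    [[0,0,0],[2,2,-19],-1],
    [[0,0,0],[3,3,-22.5],-1],
    [[0,0,0],[4,4,-26],-1],
    [[0,0.08,0],[6,6,-29],-1],
    [[0,0.16,0],[9,8,-31],-1],
    [[0,0.24,0],[12,9,-32],-1],
    [[0,0.32,0],[15,10,-32],-1],
    [[0,0.35,0],[18,10,-32],-1],
    [[0,0.35,0],[20,10,-32],-1],
    [[0,0.35,0],[21,10,-32],-1],
    [[0,0.35,0],[21,10,-32],-1],
    [[0,0.35,0],[21,10,-32],-1]
  ]
}}

```text
clock: 3.65
position: [0.5505, 0.0159, 0.3247]
ee_rot: [-2.078, -1.99, -0.367]
force: [0.4, -0.2, -1.1]
width: 0.237
gripper_force: 60.0
```

```bash
python3 - <<'E'
from h import *
np.set_printoptions(precision=4,suppress=True)
im=cams.get_image('wrist');np.save('Pw2.npy',P('wrist'))
print(proj('wrist',np.array([.5,.175,.25])))
cv2.imwrite('pics/w2.png',im)
E
```

```text
[243.8635  52.1486]
```

View pics/w2.png

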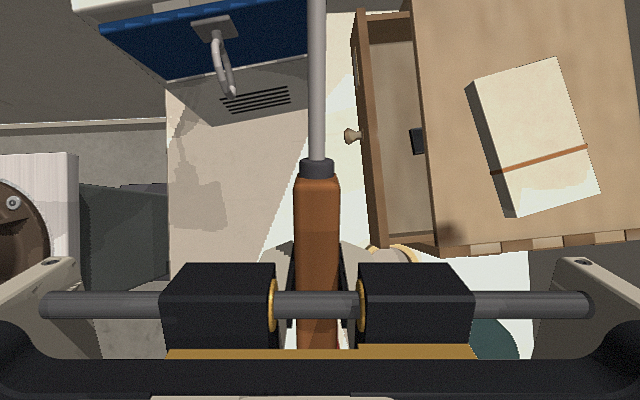

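The ring lies at about (217,38)–(235,95) in the wrist view, on the blue hatch. The rod is straight in the grip. I'll take a second wrist view shifted in +x and -y.

>>> {"name": "drive_tool", "arguments": {
  "commands": [
    [[0,0,0],[0,4,0],-1],
    [[0,0,0],[0,8,0],-1],
    [[0,0,0],[0,10,0],-1],
    [[0,0,0],[0,10,0],-1],
    [[0,0,0],[0,10,0],-1]
  ]
}}

```text
clock: 4.12
position: [0.6511, 0.0101, 0.3237]
ee_rot: [-2.081, -1.987, -0.365]
force: [-1.1, 0.6, -1.6]
width: 0.236
gripper_force: 60.0
```

```bash
python3 - <<'E'
from h import *
im=cams.get_image('wrist');np.save('Pw3.npy',P('wrist'))
cv2.imwrite('pics/w3.png',im);print(proj('wrist',np.array([.5,.175,.25])))
a=cv2.imread('pics/w2.png')[0:140,90:310]
b=im[0:140,0:250]
c=np.vstack([cv2.resize(x,None,fx=f,fy=f,interpolation=2)[:300,:640] if 0 else cv2.resize(x,(660 if i==0 else 750,420),interpolation=2)[:300] for i,(x,f) in enumerate([(a,3)])])
b=cv2.resize(b,(750,420),interpolation=2)[:300]
cv2.imwrite('pics/c2.png',np.vstack([np.pad(c,((0,0),(0,90),(0,0))),b]))
E
```

```text
[122.40621106  51.92780417]
```

View pics/c2.png

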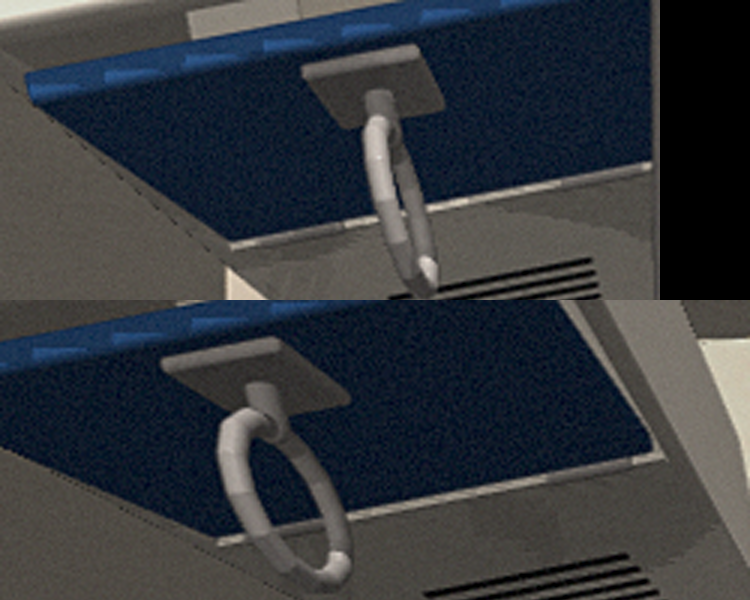

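Crop (3x): the ring centre is at w2 (224,68.3) and w3 (95,66). The hatch's lower corners are at w2 (166.7,82.3),(306.7,56) and w3 (72.7,81),(220.7,52.3).

```bash
cat >> h.py <<'E'
def mtri(obs):
    A=[]
    for M,(u,v) in obs: A+= [(u*M[2]-M[0])/M[2,2],(v*M[2]-M[1])/M[2,2]]
    A=np.array(A);X=np.linalg.lstsq(A[:,:3],-A[:,3],rcond=None)[0]
    r=[]
    for M,p in obs:
        q=M@np.append(X,1);r.append(np.round(q[:2]/q[2]-p,1))
    return X,r
E
python3 - <<'E'
from h import *
np.set_printoptions(precision=4,suppress=True)
M2,M3=np.load('Pw2.npy'),np.load('Pw3.npy')
print(*mtri([(M2,(224,68.3)),(M3,(95,66))]))
print(*mtri([(M2,(224,68.3)),(M3,(95,66)),(P('scene'),(265.5,146.8)),(P('side'),(245.5,148.8))]))
L=mtri([(M2,(166.7,82.3)),(M3,(72.7-0,81))]);R=mtri([(M2,(306.7,56)),(M3,(220.7,52.3))]);print(L,R)
for M,l,r in[(M2,(166.7,82.3),(306.7,56)),(M3,(72.7,81),(220.7,52.3))]:
    o=[]
    for p in(l,r):
        H=np.c_[M[:,:2],M[:,2]*.17+M[:,3]];q=np.linalg.solve(H,[*p,1]);o.append(q[:2]/q[2])
    d=o[1]-o[0];print('z.17',o,np.linalg.norm(d),np.degrees(np.arctan2(d[1],d[0])))
s=readout.observe();print(s['position'],cv2.Rodrigues(np.array(s['ee_rot']))[0])
E
```

```text
[0.4872 0.1561 0.2644] [array([ 0., -1.]), array([-0. ,  1.1])]
[0.4849 0.1583 0.2542] [array([0.7, 2.3]), array([6. , 4.5]), array([-0.8, -0.8]), array([0.6, 0.6])]
(array([0.4011, 0.1866, 0.1756]), [array([ 0. , -0.6]), array([-0. ,  0.7])]) (array([0.551 , 0.2243, 0.147 ]), [array([ 0.1, -1.8]), array([-0.1,  1.8])])
z.17 [array([0.3985, 0.1884]), array([0.551 , 0.2104])] 0.15407900804065025 8.216640194092184
z.17 [array([0.3968, 0.1899]), array([0.5578, 0.214 ])] 0.1627399394931512 8.497306339668318
[0.6503 0.0104 0.3241] [[ 0.0432  0.999   0.0147]
 [ 0.9387 -0.0456  0.3417]
 [ 0.342  -0.001  -0.9397]]
```

```bash
python3 - <<'E'
from h import *
np.set_printoptions(precision=4,suppress=True)
M2=np.load('Pw2.npy')
print('knob',*mtri([(M2,(346,135)),(P('side'),(277,153))]))
print('drawer front top-left',*mtri([(M2,(352,12)),(P('side'),(250,134.5))]))
# target in tool axes
s=readout.observe();p=np.array(s['position']);R=cv2.Rodrigues(np.array(s['ee_rot']))[0]
a=np.radians(98.3);xt=np.array([np.cos(a),np.sin(a),0]);z=np.array([0,0,-1.]);T=np.c_[xt,np.cross(z,xt),z]
print('turn',cv2.Rodrigues(R.T@T)[0].ravel())
for g in[(.5695,.0-.08,.30),(.5695,-.08,.248),(.5695,.008,.248)]:print(R.T@(np.array(g)-p)*100)
E
```

```text
knob [0.5883 0.1186 0.1825] [array([0.3, 0.5]), array([-0., -0.])]
drawer front top-left [0.5965 0.2328 0.2086] [array([-0.3, -1.1]), array([0.1, 0.1])]
turn [ 0.0323 -0.3481 -0.1887]
[-9.6593 -7.6592 -0.9384]
[-11.4376  -7.654    3.9481]
[-3.177  -8.0555  6.9548]
```

>>> {"name": "drive_tool", "arguments": {
  "commands": [
    [[0,0,0],[-3,0,0],-1],
    [[0,0,0],[-6,-1,0],-1],
    [[0.01,-0.1,-0.05],[-9,-3,0],-1],
    [[0.02,-0.2,-0.1],[-10,-5,1],-1],
    [[0.03,-0.3,-0.15],[-11,-7,3],-1],
    [[0.032,-0.348,-0.189],[-11.4,-7.65,3.9],-1],
    [[0.032,-0.348,-0.189],[-11.4,-7.65,3.9],-1],
    [[0.032,-0.348,-0.189],[-11.4,-7.65,3.9],-1],
    [[0.032,-0.348,-0.189],[-8,-7.8,5.2],-1],
    [[0.032,-0.348,-0.189],[-5,-7.95,6.3],-1],
    [[0.032,-0.348,-0.189],[-3.2,-8.05,6.95],-1],
    [[0.032,-0.348,-0.189],[-3.2,-8.05,6.95],-1],
    [[0.032,-0.348,-0.189],[-3.2,-8.05,6.95],-1]
  ]
}}

```text
clock: 5.25
position: [0.5707, 0.0092, 0.2495]
ee_rot: [2.053, 2.377, 0.005]
force: [0.8, -2.0, -1.8]
width: 0.238
gripper_force: 60.0
```

```bash
python3 - <<'E'
from h import *
np.set_printoptions(precision=4,suppress=True)
a=cams.get_image('scene');b=cams.get_image('side')
cv2.imwrite('pics/s2.png',a);cv2.imwrite('pics/d2.png',b)
for n in('scene','side'):
  for X in[(.484,.157,.258),(.509,.161,.258),(.546,.166,.258),(.5695,.008,.258)]:print(n,proj(n,np.array(X)))
c=np.hstack([cv2.resize(a[115:215,230:330],(400,400),interpolation=2),cv2.resize(b[110:210,210:310],(400,400),interpolation=2)])
cv2.imwrite('pics/c3.png',c)
E
```

```text
scene [264.6205 145.1895]
scene [270.1662 141.7297]
scene [278.3321 136.858 ]
scene [318.0648 153.4841]
side [246.1129 148.7359]
side [249.9428 143.9574]
side [255.6772 137.1855]
side [301.398  149.4891]
```

View pics/c3.png

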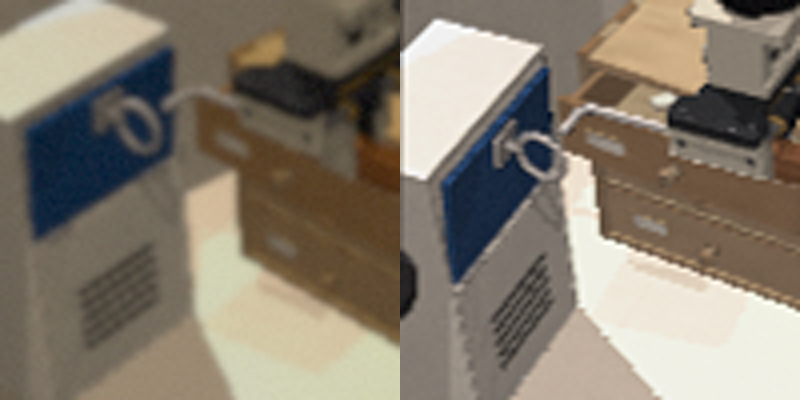

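Tip at scene (271.3,141.5) / side (250.8,145.5) agrees with the prediction to about 1.5 px. The ring is at (265,146.3) / (245.5,148.8). I'll insert by sliding sideways.

>>> {"name": "drive_tool", "arguments": {
  "commands": [
    [[0,0,0],[-0.1,-1,0],-1],
    [[0,0,0],[-0.1,-2,0],-1],
    [[0,0,0],[-0.1,-3,0],-1],
    [[0,0,0],[-0.1,-4,0],-1],
    [[0,0,0],[-0.1,-4.7,0],-1],
    [[0,0,0],[-0.1,-4.7,0],-1],
    [[0,0,0],[-0.1,-4.7,0],-1],
    [[0,0,0],[-0.1,-4.7,0],-1]
  ]
}}

```text
clock: 6.02
position: [0.5239, 0.0016, 0.2486]
ee_rot: [2.052, 2.378, 0.004]
force: [0.2, 0.6, -1.3]
width: 0.235
gripper_force: 60.0
```

```bash
python3 - <<'E'
from h import *
a=cams.get_image('scene');b=cams.get_image('side')
c=np.hstack([cv2.resize(a[125:175,240:290],(400,400),interpolation=2),cv2.resize(b[120:170,220:270],(400,400),interpolation=2)])
cv2.imwrite('pics/c4.png',c)
E
```

```text
(no output)
```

View pics/c4.png

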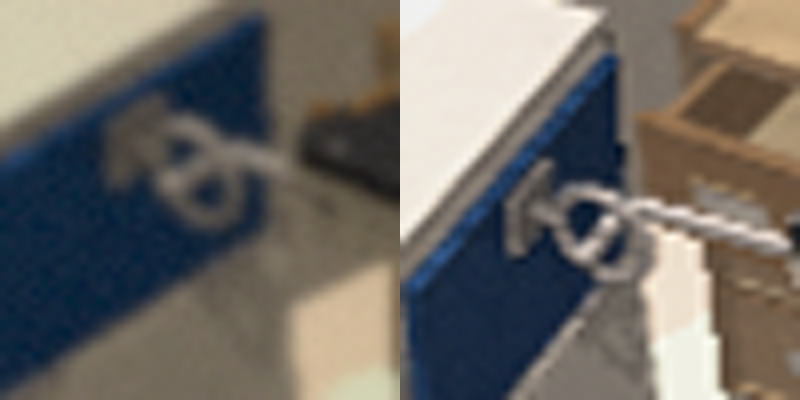

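The hook goes through the ring in both views and the contact force is small. Now I'll pull along the arc.

>>> {"name": "drive_tool", "arguments": {
  "commands": [
    [[0,0,0],[-0.6,0,0.3],-1],
    [[0,0,0],[-1.2,0,0.6],-1],
    [[0,0,0],[-1.9,0,1.2],-1],
    [[0,0,0],[-2.6,0,1.8],-1],
    [[0,0,0],[-3.2,0,2.5],-1],
    [[0,0,0],[-3.85,0,3.3],-1],
    [[0,0,0],[-4.3,0,4.1],-1],
    [[0,0,0],[-4.7,0,5.0],-1],
    [[0,0,0],[-4.7,0,5.0],-1]
  ]
}}

```text
clock: 6.87
position: [0.5294, -0.0464, 0.1962]
ee_rot: [-2.053, -2.376, 0.001]
force: [0.5, -0.2, -1.7]
width: 0.233
gripper_force: 60.0
```

>>> {"name": "drive_tool", "arguments": {
  "commands": [
    [[0,0,0],[-0.3,0,1.0],-1],
    [[0,0,0],[-0.55,0,1.9],-1],
    [[0,0,0],[-0.65,0,2.9],-1],
    [[0,0,0],[-0.7,0,3.8],-1],
    [[0,0,0],[-0.65,0,4.7],-1],
    [[0,0,0],[-0.55,0,5.4],-1],
    [[0,0,0],[-0.55,0,5.4],-1],
    [[0,0,0],[-0.55,0,5.4],-1]
  ]
}}

```text
clock: 7.53
position: [0.531, -0.0503, 0.1439]
ee_rot: [-2.052, -2.378, -0.001]
force: [0.3, -0.1, -0.7]
width: 0.235
gripper_force: 60.0
```

```bash
python3 - <<'E'
from h import *
a=cams.get_image('scene');b=cams.get_image('side')
cv2.imwrite('pics/s5.png',a);cv2.imwrite('pics/d5.png',b)
c=np.hstack([cv2.resize(a[110:210,225:325],(400,400),interpolation=2),cv2.resize(b[110:210,210:310],(400,400),interpolation=2)])
cv2.imwrite('pics/c5.png',c)
E
```

```text
(no output)
```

View pics/c5.png

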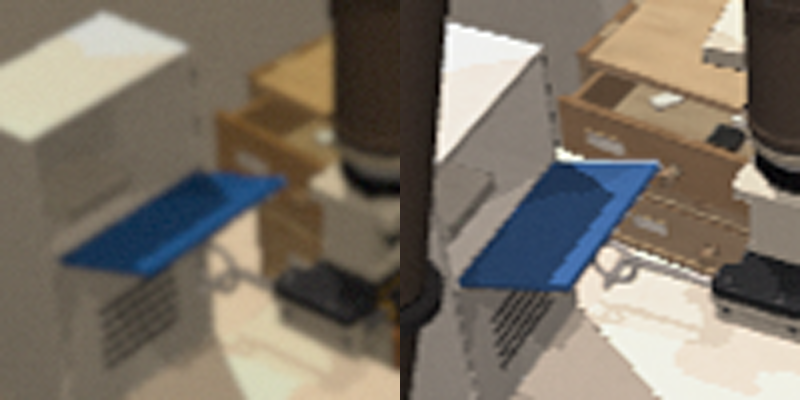

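The hatch is down. Its outer-edge corners are at scene (296.3,155) and (261.3,178.8), and side (275,151.3) and (252.5,182.5). I'll fit the angle.

```bash
python3 - <<'E'
from h import *
from scipy.optimize import least_squares
a=np.radians(8.3);yr=np.array([np.cos(a),np.sin(a),0]);xc=np.array([-np.sin(a),np.cos(a),0]);h0=np.array([.476,.2005,.17])
obs=[('scene',(296.3,155),1,1),('scene',(261.3,178.8),-1,1),('side',(275,151.3),1,1),('side',(252.5,182.5),-1,1)]
Ps={n:P(n) for n in('scene','side')}
def f(v):
    r=[]
    for n,p,s,_ in obs:
        X=h0+np.r_[v[1:3],0]+s*.08*yr+.11*(-np.sin(v[0])*xc+np.cos(v[0])*np.array([0,0,1.]))
        q=Ps[n]@np.append(X,1);r+=list(q[:2]/q[2]-p)
    return np.r_[r,np.array(v[1:3])/.003]
s=least_squares(f,[1.2,0,0]);print(s.x,s.fun.round(1))
E
```

```text
[ 1.23978622e+00 -5.25463605e-04  6.02481667e-04] [ 0.1 -0.1  0.2 -0.6  0.5  0.3 -0.4  0.4 -0.2  0.2]
```

>>> {"name": "drive_tool", "arguments": {
  "commands": [
    [[0,0,0],[0,0,0.3],-1],
    [[0,0,0],[0,0,0.5],-1],
    [[0,0,0],[0,0,0.5],-1],
    [[0,0,0],[0,0,0.5],-1],
    [[0,0,0],[0,0,0],-1],
    [[0,0,0],[0,0,-0.6],-1],
    [[0,0,0],[0,0,-0.6],-1],
    [[0,0,0],[0,1,-0.6],-1],
    [[0,0,0],[0,2,-0.6],-1],
    [[0,0,0],[0,3,-0.6],-1],
    [[0,0,0],[0,4,-0.6],-1],
    [[0,0,0],[0,5,-0.6],-1],
    [[0,0,0],[0,5.7,-0.6],-1],
    [[0,0,0],[0,5.7,-0.6],-1],
    [[0,0,0],[-2,5.7,-0.6],-1],
    [[0,0,0],[-5,5.7,-0.6],-1],
    [[0,0,0],[-8,5.7,-0.6],-1],
    [[0,0,0],[-10,5.7,-0.6],-1],
    [[0,0,0],[-10,5.7,-0.6],-1],
    [[0,0,0],[-10,5.7,-0.6],-1]
  ]
}}

```text
clock: 9.3
position: [0.6018, -0.1427, 0.1501]
ee_rot: [2.056, 2.375, 0.001]
force: [-0.5, 0.5, -1.9]
width: 0.235
gripper_force: 60.0
```

```bash
python3 - <<'E'
from h import *
np.set_printoptions(precision=3,suppress=True)
s=readout.observe();p=np.array(s['position']);R=cv2.Rodrigues(np.array(s['ee_rot']))[0]
print(p,R.T@(np.array([.43,-.17,.007])-p)*100)
E
```

```text
[ 0.602 -0.143  0.15 ] [ -0.246 -17.408  14.298]
```

>>> {"name": "drive_tool", "arguments": {
  "commands": [
    [[0,0,0],[0,-3,0],-1],
    [[0,0,0],[-0.5,-7,0],-1],
    [[0,0,0.06],[-1,-10.5,0],-1],
    [[0,0,0.12],[-1.8,-14,0],-1],
    [[0,0,0.19],[-1.8,-16.6,1],-1],
    [[0,0,0.19],[-1.8,-16.6,4],-1],
    [[0,0,0.19],[-1.8,-16.6,7],-1],
    [[0,0,0.19],[-1.8,-16.6,10],-1],
    [[0,0,0.19],[-1.8,-16.6,12],-1],
    [[0,0,0.19],[-1.8,-16.6,13],-1],
    [[0,0,0.19],[-1.8,-16.6,13.8],-1],
    [[0,0,0.19],[-1.8,-16.6,14.2],-1],
    [[0,0,0.19],[-1.8,-16.6,14.3],-1],
    [[0,0,0.19],[-1.8,-16.6,14.3],-1]
  ]
}}

```text
clock: 10.47
position: [0.4415, -0.1829, 0.0077]
ee_rot: [2.268, 2.172, 0.004]
force: [0.4, -1.0, -1.4]
width: 0.237
gripper_force: 60.0
```

>>> {"name": "drive_tool", "arguments": {
  "commands": [
    [[0,0,0],[0,0,0.2],-1],
    [[0,0,0],[0,0,0.2],-1],
    [[0,0,0],[0,0,0.2],-0.2],
    [[0,0,0],[0,0,0.2],0],
    [[0,0,0],[0,0,0.2],0],
    [[0,0,0],[0,0,0.2],0],
    [[0,0,0],[0,0,0.2],0],
    [[0,0,0],[0,0,-2],0],
    [[0,0,0],[0,0,-5],0],
    [[0,0,0],[0,0,-8.5],0],
    [[0,0,0],[0,0,-12],0],
    [[0,0,0],[0,0,-16],0],
    [[0,0,0],[0,0,-20],0],
    [[0,0,0],[0,0,-24],0],
    [[0,0,0],[0,0,-24],0],
    [[0,0,0],[0,0,-24],0]
  ]
}}

```text
clock: 11.8
position: [0.4419, -0.1836, 0.2495]
ee_rot: [2.266, 2.17, 0.007]
force: [-0.0, 0.4, -0.3]
width: 0.502
gripper_force: 0.0
```

```bash
python3 - <<'E'
from h import *
a=cams.get_image('scene')
cv2.imwrite('pics/s6.png',cv2.resize(a[100:340,190:510],(800,600),interpolation=2))
E
```

```text
(no output)
```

View pics/s6.png

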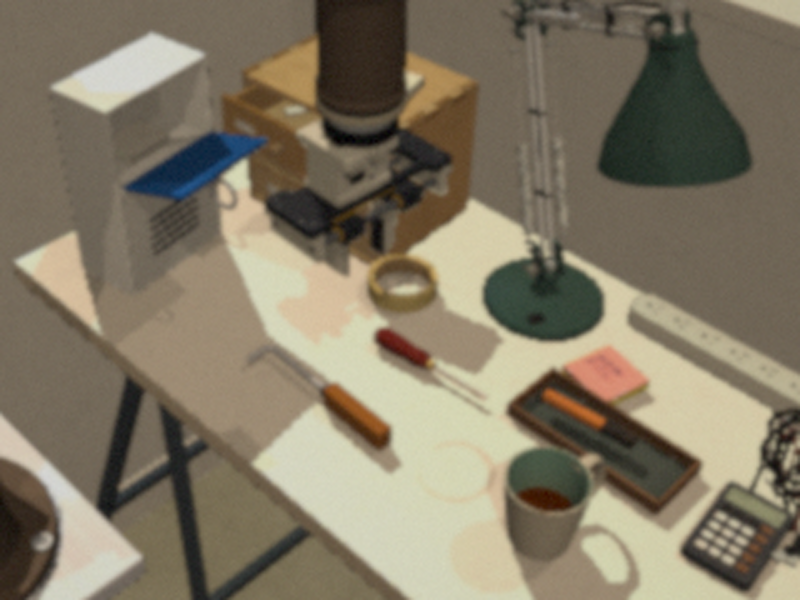

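The picture shows the hatch down (200,165), the ring free (228,192), the pole flat on the desk (355,412), the mug unmoved and the gripper clear.

```bash
python3 -c "
from cell import job
print(job.sign_off())"
```

```text
the job is handed in; nothing more can be done
None
```

I pulled the hatch down with the hook pole to about 1.24 rad or a little more. I then unhooked the pole and laid it flat on the desk without touching the tea mug. I handed the job in at about 12 s; the sign-off gave no verdict.

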